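Take the piled-up crockery apart

ROBOT

A 6-joint arm with a two-finger parallel gripper is mounted at the origin on the work surface. World frame = base frame: x ahead of the robot, y to its left, z up, the work surface at z = 0. Lengths are in m, angles in degrees, forces in N, time in s.
With the tool pointing down it reaches from about 0.35 to 0.875 m from the base axis. Payload 4.2 kg.
Tool frame: the origin (TCP) lies where the fingers leave the gripper's body, on its centre line; the fingertips stand 70 mm ahead of it and the grasp point (between the pads) lies 51 mm ahead of it; z points along the fingers, y is the direction in which the jaws open and shut (so a half turn about z gives the same grasp; the last joint's range is limited). The gripper opens to 87 mm and grips with 3 to 60 N. Pads are 19 mm wide; open, the fingers measure 117 mm over their backs; the gripper's body (75 mm by 190 mm) begins 51 mm behind the grasp point.
Start: joints at [80.363, 22.042, 0.453, 0, -68.411, -14.817], TCP at [0.259, 0.569, 0.292] pointing down, gripper open.
Joint ranges: [-179.83, 179.83], [-69.29, 118.12], [-61.27, 80.66], [-181.25, 117.63], [-171.15, -9.14], [-177.46, 177.46]. Speed limits (degrees/s): [159.86, 159.86, 180, 180, 180, 180].

INTERFACE

Orientations are given as a 3x3 rotation matrix whose columns are the frame's x, y, z axes.
In Python, from station import sense, capture, camera_model, finish_job gives the robot as it stands.
- The arm moves only by the shell command python3 -m inch 'ROWS'. ROWS is JSON, a list of rows, each an object with "hand": the closure, from 0 (fully open) to 1 (shut); "slide": the shift along the world's x, y, z in cm, a list of three; "yaw": the turn about the world's z in rad. A call has 1 to 10 rows; each row is the pose to reach, as a shift and turn from the pose commanded when the call began; what a row does not reach only later rows make up. A row lasts 1/8 s, in which the tool goes at most 62.5 mm and 10.7 degrees, less where a joint would pass 70% of its speed; a pose out of reach is approached as far as the arm can. A call with a gripper value outside its range is refused whole. The fingers move at their own pace and stop on an object; the grip force is fixed at half the most. Time passes only in rows, so rows that repeat a pose let the fingers close. It gives the time, the measured TCP pose, the force and the opening at its end, in the units of the state.
- sense(): the state, without advancing time (a new reading comes with each control period).
- capture(name): name is "scene" or "top" or "wrist"; returns the picture (420x560x3 uint8, blue, green, red); there is no depth.
- camera_model(name): a dict with "mtx" (3x3 intrinsics, pixels), "xyz" and "orientation" of the camera in the world; the wrist camera has in their place "tool_from_camera" (4x4, takes a point from camera to tool coordinates, whose origin is the TCP and whose axes are the flange's). Camera axes: x right, y up, looking along -z (the intrinsics and any distortion apply to the point x, -y, -z); pixel columns grow to the right and rows downward; lengths in m; the calibration is good to about 2 mm. A picture is of the moment at which its call begins: read the wrist's pose just before it. camera_model takes no time and is no camera call.
- finish_job(): hands the job in, once; it reports no verdict.
The state is a dict: "time_s": time; "joints": joint angles; "joint_velocities": joint speeds; "effort": joint torques, N m; "tcp_pos": TCP position; "ee_rot": TCP orientation; "wrist_force": force on the tool from outside, world axes, zero at the start; "moment": the same for the moment, N m; "gripper_width": opening from 0.0 (shut) to 1.0 (fully open).
Only numpy, scipy, OpenCV 4.12 (cv2) and the standard library are available. Lean on these libraries where they do the work, as an engineer would, in place of code of your own. Each camera call takes 0.05 s, during which the arm holds its last target. There are 200 camera calls.

TASK

Someone has piled things up on the cabinet top: take the stack apart from the top down, one thing at a time, and set each upright in the middle of its own place - the steel shaker in the square aluminium tray, the white ramekin on the saucer, the squat glass jar on the round cork coaster, and last the wooden board flat on the rubber mat, lined up lengthwise with it. Set things down gently without dropping or tipping them, and leave the egg cup and the little amber spice jar where they stand.

Things in the scene. Friction and masses are not known exactly. Their poses are not given: they have to be found in the camera images.
- shaker: Plain steel spice shaker, closed, upright round cylinder 34 mm in diameter and 70 mm tall (the top 10 mm tapers to a dome 24 mm across). At the start it is the top of the stack and stands inside the ramekin, whose rim comes 29 mm up its side with about 6 mm of gap all round: grip it above that rim. Origin: centre of the underside, z up.
- ramekin: Small white ceramic ramekin, open on top, straight round wall 54 mm in outside diameter (foot 50 mm), 34 mm tall, wall 4 mm, floor 5 mm thick. At the start it stands on the jar's cap. Origin: centre of the underside, z up.
- jar: Squat clear glass jar with a flat steel screw cap, closed. Glass 68 mm in diameter up to 34 mm, then a shoulder, and a cap 61 mm in diameter from 39 to 52 mm; 52 mm tall in all. At the start it stands on the wooden board. Origin: centre of the underside, z up.
- board: Small wooden serving board, 150 mm long (its x axis) by 66 mm wide (its y axis) by 18 mm thick, bottom of the stack, lying flat on the worktop. Origin: centre of the underside, z up.
- tray: Shallow square aluminium tray, 110 x 110 mm outside, walls 3 mm thick and 16 mm high, inner floor 3 mm above the worktop. Does not move. Origin: centre of the underside, z up.
- saucer: Round white ceramic saucer, 128 mm across its rim, rim 9 mm high, flat inner floor about 100 mm across and 5 mm above the worktop. Does not move. Origin: centre of the underside, z up.
- coaster: Round flat cork coaster, 100 mm in diameter and 6 mm thick. Does not move. Origin: centre of the underside, z up.
- mat: Flat dark rubber mat, rectangular, 170 mm long (its x axis) by 90 mm wide (its y axis) by 4 mm thick. Does not move. Origin: centre of the underside, z up.
- eggcup: Bystander: light wooden egg cup, 46 mm across and 55 mm tall, standing loose among the places. Origin: centre of the underside, z up.
- spicejar: Bystander: small amber glass spice jar with a black cap, 42 mm across and 59 mm tall, standing loose among the places. Origin: centre of the underside, z up.
There are look-alikes about, which are no part of the job. What is shaped like the ramekin but green is not meant.

How it is judged (in metres and radians):
On the way, in this order (a step that is already met when the one before it is completed fails the run):
1. the shaker stands on the tray, let go (horizontal distance between shaker and tray below 0.015 m and z of shaker in the frame of tray between -0.001 and 0.007 m and angle between shaker's own z axis and vertical below 0.1 rad and contact force between the fingers and shaker below 0.1 N and linear speed of shaker below 0.03 m/s), for 0.2 s.
2. the ramekin stands on the saucer, let go (horizontal distance between ramekin and saucer below 0.012 m and z of ramekin in the frame of saucer between 0.001 and 0.009 m and angle between ramekin's own z axis and vertical below 0.1 rad and contact force between the fingers and ramekin below 0.1 N and linear speed of ramekin below 0.03 m/s), for 0.2 s.
3. the jar stands on the coaster, let go (horizontal distance between jar and coaster below 0.012 m and z of jar in the frame of coaster between 0.002 and 0.01 m and angle between jar's own z axis and vertical below 0.1 rad and contact force between the fingers and jar below 0.1 N and linear speed of jar below 0.03 m/s), for 0.2 s.
4. the board stands on the mat, let go (horizontal distance between board and mat below 0.015 m and z of board in the frame of mat between 0 and 0.008 m and angle between board's own z axis and vertical below 0.1 rad and angle between the x axis of board and the x axis of mat, either way round below 0.22 rad and contact force between the fingers and board below 0.1 N and linear speed of board below 0.03 m/s), for 0.2 s.
At the end, for the whole second after the job is handed in: At rest, upright within 0.1 rad, resting on their places (4 mm), placed in this order: shaker within 15 mm of the tray's centre, ramekin 12 mm of the saucer's, jar 12 mm of the coaster's, board 15 mm of the mat's, its long axis within 0.22 rad of the mat's, either way round (horizontal distance between shaker and tray below 0.015 m and z of shaker in the frame of tray between -0.001 and 0.007 m and angle between each of shaker, ramekin, jar, board's own z axis and vertical below 0.1 rad and linear speed of each of shaker, ramekin, jar, board below 0.03 m/s and angular speed of each of shaker, ramekin, jar, board below 0.3 rad/s and horizontal distance between ramekin and saucer below 0.012 m and z of ramekin in the frame of saucer between 0.001 and 0.009 m and horizontal distance between jar and coaster below 0.012 m and z of jar in the frame of coaster between 0.002 and 0.01 m and horizontal distance between board and mat below 0.015 m and z of board in the frame of mat between 0 and 0.008 m and angle between the x axis of board and the x axis of mat, either way round below 0.22 rad); the robot touches nothing.
It fails at once if the shaker, ramekin or jar tipped over (more than 35 degrees) (angle between any of shaker, ramekin, jar's own z axis and vertical above 0.61 rad).
It fails at once if a thing of the stack dropped (falling free at over 0.6 m/s, about 18 mm of fall) ((linear speed of shaker above 0.6 m/s and contact force between the fingers and shaker below 0.01 N) or (linear speed of ramekin above 0.6 m/s and contact force between the fingers and ramekin below 0.01 N) or (linear speed of jar above 0.6 m/s and contact force between the fingers and jar below 0.01 N) or (linear speed of board above 0.6 m/s and contact force between the fingers and board below 0.01 N)).
It fails at once if the egg cup or the spice jar shifted by more than 30 mm (distance of any of eggcup, spicejar from where it was at the start of the episode above 0.03 m).
It also fails if it takes over 134 s, if anything falls off the work surface, if the arm or the gripper's body presses on something with over 40 N, if the wrist force passes 120 N, or if a joint passes its speed limit or range.

## Working session

There is one attempt and no reset: what is moved stays moved. The work goes in short steps, Python scripts to look and compute and a shell command to move; the robot and the scene stay as the last step left them, time stands still between calls to the robot, and variables do not carry over. Pictures are saved under pics/ and viewed, about 12 in all and at most 16, crops included, and the job is handed in when it is done.

```bash
mkdir -p pics; ls
python3 - <<'E'
from station import *
import cv2, numpy as np
for n in ("scene","top"):
    im=capture(n); cv2.imwrite(f"pics/{n}0.png",im); m=camera_model(n); print(n,{k:(np.round(v,4).tolist() if not isinstance(v,str) else v) for k,v in m.items()})
print(camera_model("wrist")); print(sense())
E
```

```text
pics
scene {'mtx': [[446.3166, 0.0, 276.3662], [0.0, 446.3166, 209.7131], [0.0, 0.0, 1.0]], 'xyz': [0.8118, -0.4661, 0.8786], 'orientation': [[0.8628, -0.4111, 0.2941], [0.5052, 0.7186, -0.4779], [-0.0149, 0.561, 0.8277]]}
top {'mtx': [[380.2838, 0.0, 285.5308], [0.0, 380.2838, 208.4751], [0.0, 0.0, 1.0]], 'xyz': [0.3996, -0.0094, 1.0596], 'orientation': [[-0.018, 0.9921, -0.1242], [-0.9998, -0.0165, 0.0124], [0.0103, 0.1244, 0.9922]]}
{'mtx': array([[374.88745495,   0.        , 279.50113007],
       [  0.        , 374.88745495, 210.80862527],
       [  0.        ,   0.        ,   1.        ]]), 'tool_from_camera': array([[ 4.05171656e-04,  9.66695885e-01,  2.55927532e-01,
         6.96586611e-02],
       [ 9.99999115e-01, -7.15893082e-04,  1.12094074e-03,
         9.81320455e-04],
       [ 1.26682555e-03,  2.55926852e-01, -9.66695320e-01,
        -9.36908315e-02],
       [ 0.00000000e+00,  0.00000000e+00,  0.00000000e+00,
         1.00000000e+00]])}
{'time_s': 0.1, 'joints': array([ 8.03630799e+01,  2.20861096e+01,  3.87388907e-01, -2.44262129e-02,
       -6.84110168e+01, -1.48167997e+01]), 'joint_velocities': array([ 0.02898114, -0.20885922,  0.18835624,  0.17340354,  0.07515567,
        0.06188995]), 'effort': array([-2.45538686e-04, -3.91692173e+01,  1.87935072e+01,  4.23188388e+00,
        1.34872951e-02, -7.50752088e-05]), 'tcp_pos': array([0.25853688, 0.56857859, 0.29127226]), 'ee_rot': array([[ 9.10230874e-01, -4.14100531e-01, -7.11436702e-04],
       [-4.14101129e-01, -9.10229057e-01, -1.82185964e-03],
       [ 1.06862685e-04,  1.95291963e-03, -9.99998087e-01]]), 'wrist_force': array([ 0.46734259, -0.23649815, -0.76287908]), 'moment': array([-0.02124276,  0.01740439,  0.0279955 ]), 'gripper_width': 0.9969883463160855}
```

View pics/top0.png

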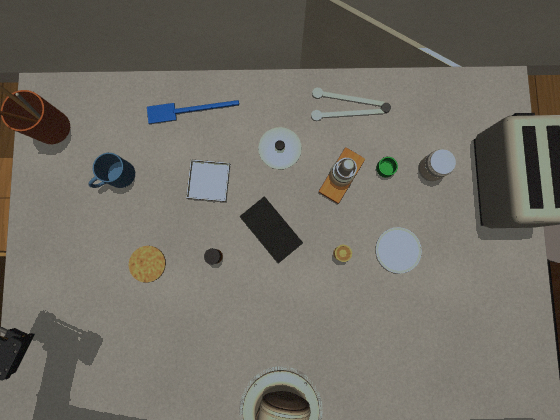

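View pics/scene0.png

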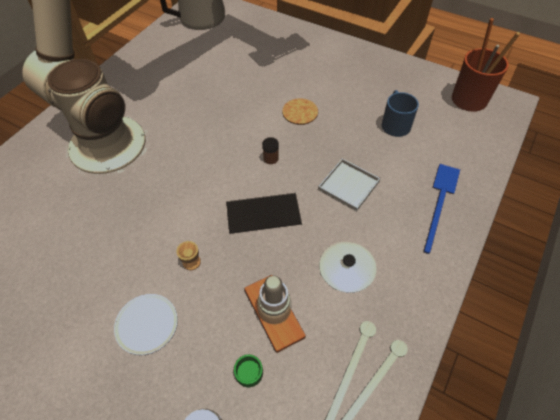

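The top view shows the tray at (209,181), the saucer at (398,250) (the knobbed disc at (280,148) is a lid), the coaster at (147,264), the mat at (271,230), the stack at (343,174), the egg cup at (342,254) and the spice jar at (213,256). The scene view shows the same layout.

```bash
cat > h.py <<'E'
from station import *
import cv2, numpy as np
def pose(name):
    m=camera_model(name); K=m["mtx"]
    if name!="wrist": return K,np.array(m["orientation"]),np.array(m["xyz"])
    s=sense(); R=np.array(s["ee_rot"]); p=np.array(s["tcp_pos"]); T=m["tool_from_camera"]
    return K,R@T[:3,:3],R@T[:3,3]+p
def rays(P,uv):
    K,R,c=P; uv=np.atleast_2d(uv).astype(float)
    d=np.c_[(uv[:,0]-K[0,2])/K[0,0],-(uv[:,1]-K[1,2])/K[1,1],-np.ones(len(uv))]
    return d@R.T
def onplane(P,uv,z):
    d=rays(P,uv); c=P[2]; return (c+d*((z-c[2])/d[:,2])[:,None])[:,:2]
def proj(P,X):
    K,R,c=P; q=(np.atleast_2d(X)-c)@R; return np.c_[K[0,2]-K[0,0]*q[:,0]/q[:,2],K[1,2]+K[1,1]*q[:,1]/q[:,2]]
def blob(mask,seed,r=90):
    "largest contour of mask whose bounding box centre is nearest seed"
    cs=[c for c in cv2.findContours(mask.astype(np.uint8),cv2.RETR_EXTERNAL,cv2.CHAIN_APPROX_NONE)[0] if cv2.contourArea(c)>60]
    return min(cs,key=lambda c:np.hypot(*(c[:,0].mean(0)-seed)))[:,0]
def circ(P,c,z):
    (x,y),r=cv2.minEnclosingCircle(onplane(P,c,z).astype(np.float32)); return np.round([x,y,r],4)
def rect(P,c,z):
    (x,y),(w,h),a=cv2.minAreaRect((onplane(P,c,z)*1000).astype(np.float32))
    return np.round([x,y,w,h,a],1)
E
python3 - <<'E'
from h import *
seeds={"top":dict(tray=(209,181),saucer=(398,250),coaster=(147,264),mat=(271,230),board=(330,190),egg=(342,254),spice=(213,256)),
"scene":dict(tray=(349,184),saucer=(146,323),coaster=(300,111),mat=(263,213),board=(290,330),egg=(188,255),spice=(270,150))}
for n in ("top","scene"):
    P=pose(n); im=cv2.imread(f"pics/{n}0.png"); hsv=cv2.cvtColor(im,cv2.COLOR_BGR2HSV); H,S,V=cv2.split(hsv)
    b,g,r=[im[...,i].astype(int) for i in range(3)]
    for k,(u,v) in seeds[n].items(): print(n,k,"hsv",hsv[v,u]," ",end="")
    print()
    white=(b-r>4)&(V>150); orange=(S>120)&(H<28)&(V>90); dark=V<50
    s=seeds[n]
    print("tray",rect(P,blob(white,s["tray"]),.016))
    print("saucer",circ(P,blob(white,s["saucer"]),.009))
    print("coaster",circ(P,blob(orange,s["coaster"]),.006))
    print("mat",rect(P,blob(dark,s["mat"]),.004))
    print("board",rect(P,blob(orange,s["board"]),.018))
    print("eggtop",circ(P,blob(orange,s["egg"]),.055),"spice",circ(P,blob(dark,s["spice"]),.059))
t=cv2.imread("pics/top0.png")[140:215,310:410]; s=cv2.imread("pics/scene0.png")[265:355,235:335]
o=np.zeros((540,800,3),np.uint8)
t=cv2.resize(t,None,fx=4,fy=4,interpolation=3); s=cv2.resize(s,None,fx=4,fy=4,interpolation=3); o[:t.shape[0],:400]=t; o[:s.shape[0],400:]=s
cv2.imwrite("pics/crop.png",o)
E
```

```text
top tray hsv [107  39 175]  top saucer hsv [106  40 173]  top coaster hsv [ 23 125 147]  top mat hsv [30 17 30]  top board hsv [ 17 157 149]  top egg hsv [ 26 116 147]  top spice hsv [20 45 51]  
tray [611.1 193.6 107.7 101.3  83.8]
saucer [ 0.4114 -0.3316  0.0627]
coaster [0.3861 0.3593 0.0492]
mat [474.5  19.6 168.3  88.1  38.7]
board [ 590.7 -160.6   64.6   71.5   58. ]
eggtop [ 0.405  -0.1701  0.022 ] spice [0.4711 0.0176 0.0887]
scene tray hsv [ 75   8 185]  scene saucer hsv [106  22 195]  scene coaster hsv [ 19 131 175]  scene mat hsv [15 41 37]  scene board hsv [ 14 164 173]  scene egg hsv [ 22 122 173]  scene spice hsv [10 46 33]  
tray [618.  164.5  55.2  96.   84.5]
saucer [ 0.4114 -0.33    0.0595]
coaster [0.3903 0.3566 0.049 ]
mat [477.6  15.8 163.9  85.3  38.7]
board [ 626.1 -186.    65.3  150.1   57.5]
eggtop [ 0.4087 -0.1747  0.0225] spice [0.4118 0.1632 0.0245]
```

View pics/crop.png

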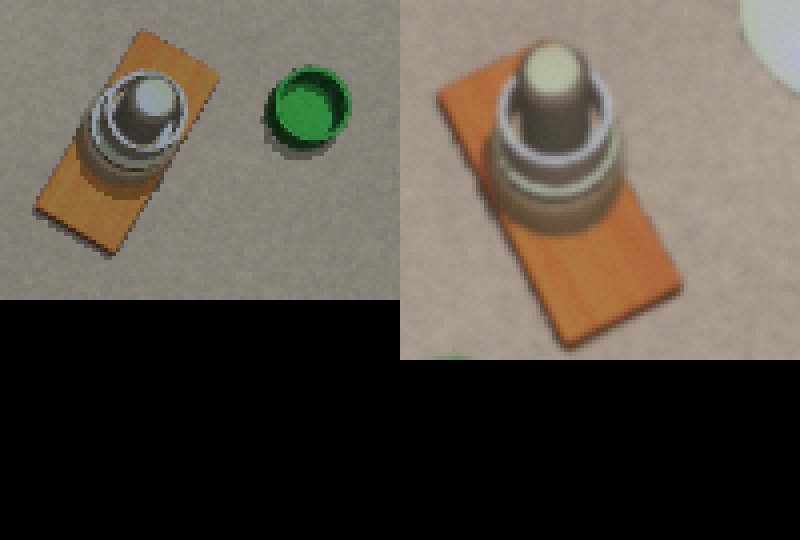

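The crop shows the dome centre at top-view pixel (349,164) and scene-view pixel (273.5,282.5). It also confirms the order shaker, ramekin, jar, board.

Run:
```python
from h import *
T,S=pose("top"),pose("scene")
print("dome",onplane(T,(349.2,163.8),.145),onplane(S,(273.5,282.5),.145))
print("rim",onplane(T,(346.5,167.5),.104),onplane(S,(273.5,295),.104))
im=cv2.imread("pics/top0.png"); V=im.max(2)
a=V.copy(); a[:,:]=np.where((np.indices(V.shape)[1]>195)&(np.indices(V.shape)[1]<230),V,255)
print("spice",circ(T,blob(a<65,(213,256)),.059))
im=cv2.imread("pics/scene0.png"); b,r=im[...,0].astype(int),im[...,2].astype(int)
for t in (-12,-6,0): print("tray",rect(S,blob((b-r>t)&(im.max(2)>140),(349,184)),.016))
print(sense()["tcp_pos"])
```

```text
dome [[ 0.62237608 -0.17976289]] [[ 0.62612164 -0.18083843]]
rim [[ 0.62274306 -0.18006603]] [[ 0.62857746 -0.18663074]]
spice [0.4019 0.1693 0.0239]
tray [619.8 184.1  96.5 102.6  83.8]
tray [619.7 184.2  96.5 102.6  83.9]
tray [619.8 182.3  92.5 100.5  84.3]
[0.25853688 0.56857859 0.29127226]
```

```bash
python3 -m inch '[{"hand":0,"slide":[2,-4,0],"yaw":0},{"hand":0,"slide":[4.5,-9,0],"yaw":0},{"hand":0,"slide":[7,-14,0],"yaw":0},{"hand":0,"slide":[9.5,-19,0],"yaw":0},{"hand":0,"slide":[12,-24,0],"yaw":0},{"hand":0,"slide":[14,-29,0],"yaw":0},{"hand":0,"slide":[16.5,-34,0],"yaw":0},{"hand":0,"slide":[19,-39,0],"yaw":0},{"hand":0,"slide":[21.5,-44,0],"yaw":0},{"hand":0,"slide":[23,-47,0],"yaw":0}]'
python3 -m inch '[{"hand":0,"slide":[2,-4,0],"yaw":0},{"hand":0,"slide":[4.5,-9,0],"yaw":0},{"hand":0,"slide":[7,-14,0],"yaw":0},{"hand":0,"slide":[9.5,-19,0],"yaw":0},{"hand":0,"slide":[11.5,-24,0],"yaw":0},{"hand":0,"slide":[13,-27,0],"yaw":0},{"hand":0,"slide":[13.5,-28,0],"yaw":0},{"hand":0,"slide":[13.5,-28,0],"yaw":-0.07},{"hand":0,"slide":[13.5,-28,0],"yaw":-0.14},{"hand":0,"slide":[13.5,-28,0],"yaw":-0.14}]'
python3 - <<'E'
from h import *
P=pose("wrist"); im=capture("wrist"); cv2.imwrite("pics/w1.png",im); s=sense(); print(s["tcp_pos"],s["ee_rot"],s["joints"])
print(proj(P,[[.624,-.181,.145],[.624,-.181,.104],[.624,-.181,.07],[.626,-.186,.018]]))
E
```

```text
time_s: 1.35
tcp_pos: [0.4891, 0.0967, 0.2919]
ee_rot: [[0.909, -0.416, -0.001], [-0.416, -0.909, -0.0], [-0.001, 0.001, -1.0]]
wrist_force: [-0.6, -0.7, 0.8]
gripper_width: 1.0
time_s: 2.6
tcp_pos: [0.6234, -0.1803, 0.2921]
ee_rot: [[0.844, -0.536, -0.001], [-0.536, -0.844, 0.0], [-0.001, 0.0, -1.0]]
wrist_force: [-0.8, -0.3, -0.7]
gripper_width: 1.001
[ 0.62347555 -0.18034298  0.29216093] [[ 8.44719182e-01 -5.35209611e-01 -4.19368438e-04]
 [-5.35209535e-01 -8.44719286e-01  2.85262975e-04]
 [-5.06924093e-04 -1.65171206e-05 -9.99999871e-01]] [-1.88512079e+00  2.44122400e+01  4.15689607e+00 -1.65671749e-02
 -6.97692095e+01  5.95327255e+01]
[[278.79546327 218.1119895 ]
 [278.95119663 203.50053057]
 [279.05134442 194.10430734]
 [282.34724124 178.59935324]]
```

View pics/w1.png

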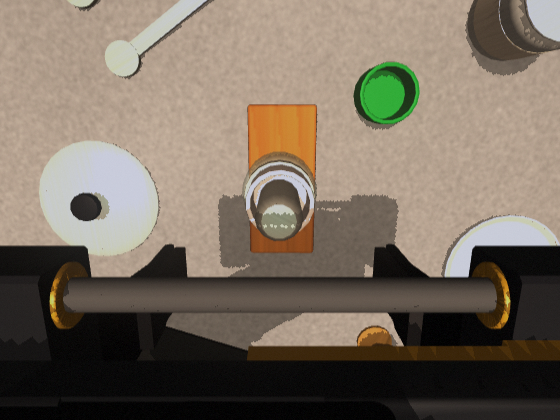

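The wrist view puts the dome at (278,219) against a predicted (278.8,218). The jaws are aligned across the board, so I'm going down for the shaker.

```bash
python3 -m inch '[{"hand":0,"slide":[0,0,-3],"yaw":0},{"hand":0,"slide":[0,0,-6],"yaw":0},{"hand":0,"slide":[0,0,-9],"yaw":0},{"hand":0,"slide":[0,0,-11],"yaw":0},{"hand":0,"slide":[0,0,-11.4],"yaw":0},{"hand":0.3,"slide":[0,0,-11.4],"yaw":0},{"hand":0.45,"slide":[0,0,-11.4],"yaw":0},{"hand":0.55,"slide":[0,0,-11.4],"yaw":0},{"hand":0.6,"slide":[0,0,-11.4],"yaw":0},{"hand":0.7,"slide":[0,0,-11.4],"yaw":0}]'
python3 -m inch '[{"hand":1,"slide":[0,0,0],"yaw":0},{"hand":1,"slide":[0,0,0],"yaw":0},{"hand":1,"slide":[0,0,0],"yaw":0},{"hand":1,"slide":[0,0,0],"yaw":0},{"hand":1,"slide":[0,0,0.5],"yaw":0},{"hand":1,"slide":[0,0,1.5],"yaw":0},{"hand":1,"slide":[0,0,3],"yaw":0},{"hand":1,"slide":[0,0,5],"yaw":0},{"hand":1,"slide":[0,0,7],"yaw":0},{"hand":1,"slide":[0,0,9],"yaw":0}]'
```

```text
time_s: 3.9
tcp_pos: [0.6237, -0.1811, 0.1785]
ee_rot: [[0.844, -0.537, 0.0], [-0.537, -0.844, -0.0], [0.0, -0.0, -1.0]]
wrist_force: [0.8, -0.6, -0.3]
gripper_width: 0.516
time_s: 5.15
tcp_pos: [0.6238, -0.1811, 0.2703]
ee_rot: [[0.844, -0.537, 0.001], [-0.537, -0.844, -0.0], [0.001, -0.001, -1.0]]
wrist_force: [-0.7, 0.9, -1.0]
gripper_width: 0.38
```

```bash
python3 -m inch '[{"hand":1,"slide":[0,2,0],"yaw":0},{"hand":1,"slide":[0,6,0],"yaw":0},{"hand":1,"slide":[0,10.5,0],"yaw":0},{"hand":1,"slide":[0,15,0],"yaw":0},{"hand":1,"slide":[0,19.5,0],"yaw":0},{"hand":1,"slide":[-0.5,24,0],"yaw":0},{"hand":1,"slide":[-0.5,28.5,0],"yaw":0},{"hand":1,"slide":[-0.5,33,0],"yaw":0},{"hand":1,"slide":[-0.9,36,0],"yaw":0},{"hand":1,"slide":[-0.9,37,0],"yaw":0}]'
python3 -m inch '[{"hand":1,"slide":[0,0,0],"yaw":0},{"hand":1,"slide":[0,0,0],"yaw":0},{"hand":1,"slide":[0,0,0],"yaw":0}]'
python3 - <<'E'
from h import *
P=pose("wrist"); im=capture("wrist"); cv2.imwrite("pics/w2.png",im); np.save("w2.npy",np.array([P[0],P[1],np.tile(P[2],(3,1))]))
s=sense();print(s["tcp_pos"])
E
```

```text
time_s: 6.4
tcp_pos: [0.6136, 0.1914, 0.2678]
ee_rot: [[0.845, -0.534, -0.001], [-0.534, -0.845, -0.0], [-0.001, 0.001, -1.0]]
wrist_force: [0.3, -0.6, -0.6]
gripper_width: 0.383
time_s: 6.78
tcp_pos: [0.6148, 0.1879, 0.2683]
ee_rot: [[0.843, -0.538, -0.0], [-0.538, -0.843, -0.0], [0.0, 0.0, -1.0]]
wrist_force: [-0.3, -0.1, -0.3]
gripper_width: 0.383
[0.61482437 0.18796506 0.26833724]
```

View pics/w2.png

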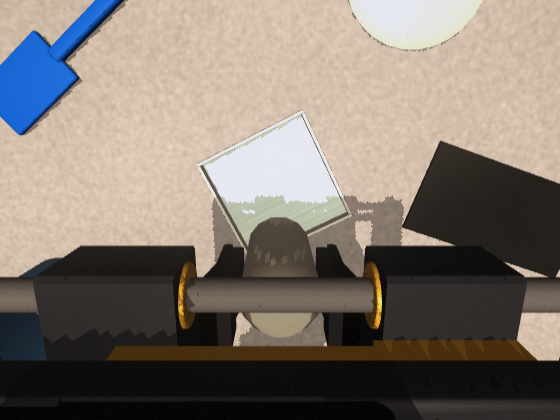

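The tray's rim corners are at (198,164), (302,111) and (351,213), and the shaker is held upright.

Run:
```python
from h import *
P=pose("wrist"); c=onplane(P,[(198,164),(302,111),(351,213)],.016); print(c, np.linalg.norm(c[0]-c[1]),np.linalg.norm(c[1]-c[2]),"centre",(c[0]+c[2])/2)
T=pose("top");t=onplane(T,[(192.5,160),(230,162),(226.5,202),(187,200)],.016);print("top",t.mean(0))
print(((c[0]+c[2])/2-sense()["tcp_pos"][:2])*100)
```

```text
[[0.67430769 0.23869833]
 [0.66291493 0.13279004]
 [0.55748792 0.14275447]] 0.10651930169263124 0.10589685480637283 centre [0.61589781 0.1907264 ]
top [0.61123587 0.18921435]
[0.10734404 0.27613397]
```

```bash
python3 -m inch '[{"hand":1,"slide":[0,0.2,-1],"yaw":0},{"hand":1,"slide":[0,0.2,-3.5],"yaw":0},{"hand":1,"slide":[0,0.2,-6.5],"yaw":0},{"hand":1,"slide":[0,0.2,-9.5],"yaw":0},{"hand":1,"slide":[0,0.2,-12],"yaw":0},{"hand":1,"slide":[0,0.2,-14],"yaw":0},{"hand":1,"slide":[0,0.2,-15],"yaw":0},{"hand":1,"slide":[0,0.2,-15.5],"yaw":0},{"hand":1,"slide":[0,0.2,-15.7],"yaw":0},{"hand":1,"slide":[0,0.2,-15.8],"yaw":0}]'
python3 -m inch '[{"hand":1,"slide":[0,0,-0.1],"yaw":0},{"hand":1,"slide":[0,0,-0.2],"yaw":0},{"hand":1,"slide":[0,0,-0.2],"yaw":0}]'
```

```text
time_s: 8.07
tcp_pos: [0.615, 0.1911, 0.1109]
ee_rot: [[0.844, -0.537, 0.001], [-0.537, -0.844, 0.001], [0.001, -0.001, -1.0]]
wrist_force: [0.6, -0.2, -0.4]
gripper_width: 0.385
time_s: 8.45
tcp_pos: [0.6147, 0.1909, 0.1083]
ee_rot: [[0.844, -0.537, 0.0], [-0.537, -0.844, 0.0], [0.0, -0.0, -1.0]]
wrist_force: [0.3, -0.1, -0.8]
gripper_width: 0.385
```

```bash
python3 -m inch '[{"hand":1,"slide":[0,0,-0.1],"yaw":0},{"hand":1,"slide":[0,0,-0.15],"yaw":0},{"hand":1,"slide":[0,0,-0.2],"yaw":0},{"hand":1,"slide":[0,0,-0.2],"yaw":0}]'
```

```text
time_s: 8.95
tcp_pos: [0.6147, 0.1909, 0.1063]
ee_rot: [[0.844, -0.537, 0.0], [-0.537, -0.844, -0.0], [0.0, 0.0, -1.0]]
wrist_force: [-0.6, -0.1, -1.5]
gripper_width: 0.38
```

```bash
python3 -m inch '[{"hand":1,"slide":[0,0,-0.05],"yaw":0},{"hand":1,"slide":[0,0,-0.1],"yaw":0},{"hand":1,"slide":[0,0,-0.1],"yaw":0}]'
```

```text
time_s: 9.32
tcp_pos: [0.6148, 0.191, 0.1062]
ee_rot: [[0.844, -0.537, 0.001], [-0.537, -0.844, -0.0], [0.001, -0.0, -1.0]]
wrist_force: [-1.6, -0.3, 4.3]
gripper_width: 0.379
```

It's in contact at 4 N, so I release slowly, rise, and go back over the stack.

```bash
python3 -m inch '[{"hand":0.55,"slide":[0,0,0],"yaw":0},{"hand":0.45,"slide":[0,0,0],"yaw":0},{"hand":0.35,"slide":[0,0,0],"yaw":0},{"hand":0.3,"slide":[0,0,0],"yaw":0},{"hand":0.3,"slide":[0,0,1],"yaw":0},{"hand":0.3,"slide":[0,0,4],"yaw":0},{"hand":0.2,"slide":[0,0,8],"yaw":0},{"hand":0.1,"slide":[0,0,12],"yaw":0},{"hand":0,"slide":[0,0,15],"yaw":0},{"hand":0,"slide":[0,-3,16],"yaw":0}]'
python3 -m inch '[{"hand":0,"slide":[0,-4,0],"yaw":0},{"hand":0,"slide":[0,-9,0],"yaw":0},{"hand":0,"slide":[0.5,-14,0],"yaw":0},{"hand":0,"slide":[0.5,-19,0],"yaw":0},{"hand":0,"slide":[0.5,-24,0],"yaw":0},{"hand":0,"slide":[0.9,-29,0],"yaw":0},{"hand":0,"slide":[0.9,-33,0],"yaw":0},{"hand":0,"slide":[0.9,-34.1,0],"yaw":0},{"hand":0,"slide":[0.9,-34.1,0],"yaw":0},{"hand":0,"slide":[0.9,-34.1,0],"yaw":0}]'
python3 - <<'E'
from h import *
P=pose("wrist"); im=capture("wrist"); s=capture("scene")
cv2.imwrite("pics/w3.png",np.vstack([im[60:300,120:440],cv2.resize(s[130:250,300:460],(320,240))]))
p=sense()["tcp_pos"];print(p, proj(P,[[.624,-.181,.104],[.624,-.181,.07],[.624,-.181,.018]]))
E
```

```text
time_s: 10.58
tcp_pos: [0.6155, 0.1623, 0.2689]
ee_rot: [[0.845, -0.534, 0.006], [-0.535, -0.845, 0.002], [0.003, -0.005, -1.0]]
wrist_force: [-0.8, 0.5, -1.4]
gripper_width: 0.982
time_s: 11.82
tcp_pos: [0.6238, -0.1789, 0.2655]
ee_rot: [[0.844, -0.536, 0.0], [-0.536, -0.844, 0.0], [0.0, -0.0, -1.0]]
wrist_force: [0.2, 0.5, -0.0]
gripper_width: 1.004
[ 0.62385476 -0.17874169  0.2654649 ] [[280.92887095 212.07330446]
 [280.83472071 200.95343289]
 [280.72518696 188.01664898]]
```

View pics/w3.png

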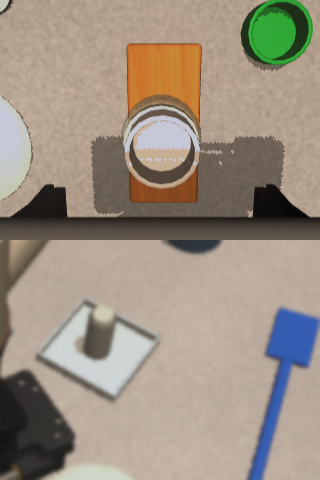

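The shaker stands centred in the tray. The ramekin rim is at about (282,212), as predicted, so I grip it next.

```bash
python3 -m inch '[{"hand":0,"slide":[0,-0.25,-3],"yaw":0},{"hand":0,"slide":[0,-0.25,-6],"yaw":0},{"hand":0,"slide":[0,-0.25,-9],"yaw":0},{"hand":0,"slide":[0,-0.25,-11],"yaw":0},{"hand":0,"slide":[0,-0.25,-11.8],"yaw":0},{"hand":0.1,"slide":[0,-0.25,-12],"yaw":0},{"hand":0.2,"slide":[0,-0.25,-12],"yaw":0},{"hand":0.28,"slide":[0,-0.25,-12],"yaw":0},{"hand":0.33,"slide":[0,-0.25,-12],"yaw":0},{"hand":0.36,"slide":[0,-0.25,-12],"yaw":0}]'
python3 -m inch '[{"hand":0.4,"slide":[0,0,0],"yaw":0},{"hand":1,"slide":[0,0,0],"yaw":0},{"hand":1,"slide":[0,0,0],"yaw":0},{"hand":1,"slide":[0,0,0],"yaw":0},{"hand":1,"slide":[0,0,0.3],"yaw":0},{"hand":1,"slide":[0,0,1],"yaw":0},{"hand":1,"slide":[0,0,2.5],"yaw":0},{"hand":1,"slide":[0,0,4.5],"yaw":0},{"hand":1,"slide":[0,0,6.5],"yaw":0},{"hand":1,"slide":[0,0,8.5],"yaw":0}]'
```

```text
time_s: 13.18
tcp_pos: [0.6239, -0.1826, 0.1456]
ee_rot: [[0.844, -0.537, 0.001], [-0.537, -0.844, 0.0], [0.001, -0.001, -1.0]]
wrist_force: [0.1, 1.0, 0.0]
gripper_width: 0.664
time_s: 14.42
tcp_pos: [0.6237, -0.1827, 0.232]
ee_rot: [[0.844, -0.537, 0.001], [-0.537, -0.844, -0.0], [0.001, -0.0, -1.0]]
wrist_force: [-0.1, 0.2, -1.2]
gripper_width: 0.617
```

```bash
python3 -m inch '[{"hand":1,"slide":[-1.5,-1,0],"yaw":0},{"hand":1,"slide":[-4.5,-3,0],"yaw":0},{"hand":1,"slide":[-8,-5.5,0],"yaw":0},{"hand":1,"slide":[-12,-8,0],"yaw":0},{"hand":1,"slide":[-16,-11,0],"yaw":0},{"hand":1,"slide":[-19,-13,0],"yaw":0},{"hand":1,"slide":[-20.7,-14.3,0],"yaw":0},{"hand":1,"slide":[-21.2,-14.8,0],"yaw":0},{"hand":1,"slide":[-21.2,-14.8,0],"yaw":0},{"hand":1,"slide":[-21.2,-14.8,0],"yaw":0}]'
python3 - <<'E'
from h import *
P=pose("wrist"); im=capture("wrist"); cv2.imwrite("pics/w4.png",im)
print(sense()["tcp_pos"],proj(P,[[.4114,-.331,.009],[.4114,-.331,.005]]))
E
```

```text
time_s: 15.68
tcp_pos: [0.4126, -0.3302, 0.2301]
ee_rot: [[0.844, -0.536, 0.0], [-0.536, -0.844, -0.0], [0.0, -0.0, -1.0]]
wrist_force: [-0.0, 0.3, -1.0]
gripper_width: 0.618
[ 0.41253872 -0.33013799  0.23009271] [[280.30227569 196.18085684]
 [280.29868441 195.17782459]]
```

View pics/w4.png

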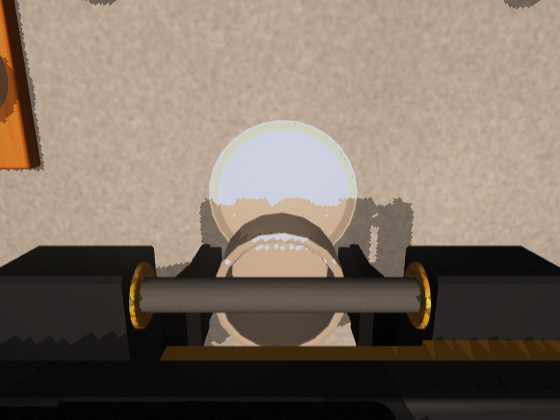

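The saucer's rim spans columns 209–357 and its top edge is at row 121. The ramekin is held level.

Run:
```python
from h import *
P=pose("wrist"); R=sense()["ee_rot"][:2,:2]; p=sense()["tcp_pos"][:2]
a=onplane(P,[(283,121)],.009)[0]-.064*R[:,0]; lr=onplane(P,[(209,190),(357,190)],.009); print(a,lr.mean(0),np.linalg.norm(lr[0]-lr[1]))
im=cv2.imread("pics/w4.png"); V=im.astype(int); m=((V[...,0]>170)|((V[...,0]-V[...,2])>5)).astype(np.uint8); m[200:]=0
c=blob(m,(283,160)); c=c[c[:,1]<197]; xy=onplane(P,c,.009); 
A=np.c_[2*xy,np.ones(len(xy))]; s=np.linalg.lstsq(A,(xy**2).sum(1),rcond=None)[0]; print(s[:2],np.sqrt(s[2]+s[:2]@s[:2]))
print((a-p)*100)
```

```text
[ 0.40925746 -0.33212093] [ 0.41470302 -0.33574858] 0.12669391197125768
[ 0.41173698 -0.33331233] 0.062476947952615575
[-0.32812572 -0.19829479]
```

```bash
python3 -m inch '[{"hand":1,"slide":[-0.1,-0.2,-1],"yaw":0},{"hand":1,"slide":[-0.1,-0.2,-3.5],"yaw":0},{"hand":1,"slide":[-0.1,-0.2,-6.5],"yaw":0},{"hand":1,"slide":[-0.1,-0.2,-9.5],"yaw":0},{"hand":1,"slide":[-0.1,-0.2,-12],"yaw":0},{"hand":1,"slide":[-0.1,-0.2,-13.5],"yaw":0},{"hand":1,"slide":[-0.1,-0.2,-14.2],"yaw":0},{"hand":1,"slide":[-0.1,-0.2,-14.5],"yaw":0},{"hand":1,"slide":[-0.1,-0.2,-14.6],"yaw":0},{"hand":1,"slide":[-0.1,-0.2,-14.6],"yaw":0}]'
python3 -m inch '[{"hand":1,"slide":[0,0,-0.1],"yaw":0},{"hand":1,"slide":[0,0,-0.2],"yaw":0},{"hand":1,"slide":[0,0,-0.2],"yaw":0}]'
```

```text
time_s: 16.98
tcp_pos: [0.411, -0.3327, 0.0849]
ee_rot: [[0.844, -0.537, 0.001], [-0.537, -0.844, -0.001], [0.001, -0.0, -1.0]]
wrist_force: [0.0, 0.2, -1.3]
gripper_width: 0.618
time_s: 17.35
tcp_pos: [0.4107, -0.3326, 0.0822]
ee_rot: [[0.844, -0.537, -0.0], [-0.537, -0.844, 0.0], [-0.0, 0.0, -1.0]]
wrist_force: [1.2, 0.1, -0.5]
gripper_width: 0.617
```

```bash
python3 -m inch '[{"hand":1,"slide":[0,0,-0.1],"yaw":0},{"hand":1,"slide":[0,0,-0.15],"yaw":0},{"hand":1,"slide":[0,0,-0.2],"yaw":0},{"hand":1,"slide":[0,0,-0.2],"yaw":0}]'
```

```text
time_s: 17.85
tcp_pos: [0.4106, -0.3326, 0.0806]
ee_rot: [[0.844, -0.537, -0.0], [-0.537, -0.844, -0.0], [0.0, 0.0, -1.0]]
wrist_force: [-0.9, -0.2, 3.6]
gripper_width: 0.621
```

```bash
python3 -m inch '[{"hand":0.35,"slide":[0,0,0],"yaw":0},{"hand":0.3,"slide":[0,0,0],"yaw":0},{"hand":0.25,"slide":[0,0,0],"yaw":0},{"hand":0.22,"slide":[0,0,0],"yaw":0},{"hand":0.22,"slide":[0,0,0.5],"yaw":0},{"hand":0.22,"slide":[0,0,2],"yaw":0},{"hand":0.1,"slide":[0,0,5],"yaw":0},{"hand":0,"slide":[0,0,9],"yaw":0},{"hand":0,"slide":[0,0,13],"yaw":0},{"hand":0,"slide":[0,0,16],"yaw":0}]'
python3 -m inch '[{"hand":0,"slide":[3,2,1],"yaw":0},{"hand":0,"slide":[7,5,1],"yaw":0},{"hand":0,"slide":[11,8,1],"yaw":0},{"hand":0,"slide":[15,11,1],"yaw":0},{"hand":0,"slide":[19,13.5,1],"yaw":0},{"hand":0,"slide":[21.3,15,1],"yaw":0},{"hand":0,"slide":[21.3,15.1,1],"yaw":0},{"hand":0,"slide":[21.3,15.1,1],"yaw":0},{"hand":0,"slide":[21.3,15.1,1],"yaw":0}]'
python3 - <<'E'
from h import *
P=pose("wrist"); im=capture("wrist"); s=capture("scene")
cv2.imwrite("pics/w5.png",np.vstack([im[60:300,120:440],cv2.resize(s[270:390,70:230],(320,240))]))
p=sense()["tcp_pos"];print(p, proj(P,[[.624,-.1815,.07],[.624,-.1815,.018]]))
E
```

```text
time_s: 19.1
tcp_pos: [0.4109, -0.3327, 0.2436]
ee_rot: [[0.844, -0.537, 0.003], [-0.537, -0.844, -0.002], [0.004, -0.0, -1.0]]
wrist_force: [-0.0, -0.6, -0.1]
gripper_width: 0.992
time_s: 20.23
tcp_pos: [0.6229, -0.1822, 0.2509]
ee_rot: [[0.843, -0.538, 0.0], [-0.538, -0.843, -0.0], [0.0, -0.0, -1.0]]
wrist_force: [0.1, -0.1, 0.5]
gripper_width: 1.0
[ 0.62299696 -0.18223772  0.25075938] [[277.02371634 206.35258677]
 [277.47393515 192.06847591]]
```

View pics/w5.png

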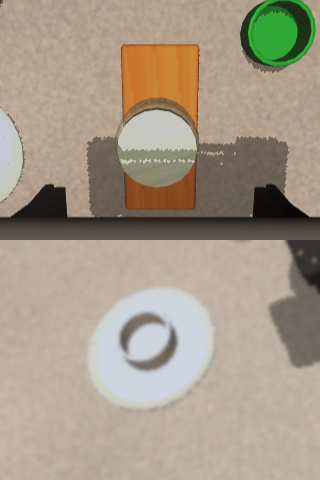

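The ramekin is centred on the saucer. The jar cap is at (278,208), within 1 mm of the prediction, so I go down for the jar.

```bash
python3 -m inch '[{"hand":0,"slide":[0.1,0,-3],"yaw":0},{"hand":0,"slide":[0.1,0,-6.5],"yaw":0},{"hand":0,"slide":[0.1,0,-10],"yaw":0},{"hand":0,"slide":[0.1,0,-12.5],"yaw":0},{"hand":0,"slide":[0.1,0,-14.5],"yaw":0},{"hand":0,"slide":[0.1,0,-15.5],"yaw":0},{"hand":0,"slide":[0.1,0,-15.5],"yaw":0},{"hand":0.1,"slide":[0.1,0,-15.5],"yaw":0},{"hand":0.16,"slide":[0.1,0,-15.5],"yaw":0},{"hand":0.2,"slide":[0.1,0,-15.5],"yaw":0}]'
python3 -m inch '[{"hand":0.25,"slide":[0,0,0],"yaw":0},{"hand":1,"slide":[0,0,0],"yaw":0},{"hand":1,"slide":[0,0,0],"yaw":0},{"hand":1,"slide":[0,0,0],"yaw":0},{"hand":1,"slide":[0,0,0.3],"yaw":0},{"hand":1,"slide":[0,0,1],"yaw":0},{"hand":1,"slide":[0,0,2.5],"yaw":0},{"hand":1,"slide":[0,0,4.5],"yaw":0},{"hand":1,"slide":[0,0,6.5],"yaw":0},{"hand":1,"slide":[0,0,9],"yaw":0}]'
```

```text
time_s: 21.58
tcp_pos: [0.6249, -0.1816, 0.096]
ee_rot: [[0.844, -0.537, 0.001], [-0.537, -0.844, -0.0], [0.001, -0.001, -1.0]]
wrist_force: [-0.3, 0.7, 0.3]
gripper_width: 0.827
time_s: 22.82
tcp_pos: [0.6243, -0.1816, 0.1864]
ee_rot: [[0.844, -0.537, -0.0], [-0.537, -0.844, 0.0], [-0.0, 0.0, -1.0]]
wrist_force: [-1.3, 0.0, -2.4]
gripper_width: 0.772
```

```bash
python3 -m inch '[{"hand":1,"slide":[-0.5,1,1],"yaw":0},{"hand":1,"slide":[-1.5,3.5,2.5],"yaw":0},{"hand":1,"slide":[-3.5,7.5,4],"yaw":0},{"hand":1,"slide":[-5.5,12,4.5],"yaw":0},{"hand":1,"slide":[-7.5,16.5,4.5],"yaw":0},{"hand":1,"slide":[-9.5,21,4.5],"yaw":0},{"hand":1,"slide":[-11.5,25.5,4.5],"yaw":0},{"hand":1,"slide":[-13.5,30,4.5],"yaw":0},{"hand":1,"slide":[-15.5,34.5,4.5],"yaw":0},{"hand":1,"slide":[-17.5,39,4.5],"yaw":0}]'
python3 -m inch '[{"hand":1,"slide":[-2,4.5,0],"yaw":0},{"hand":1,"slide":[-4,9,0],"yaw":0},{"hand":1,"slide":[-5.5,13,0],"yaw":0},{"hand":1,"slide":[-6,14.7,0],"yaw":0},{"hand":1,"slide":[-6.1,15,0],"yaw":0},{"hand":1,"slide":[-6.1,15,0],"yaw":0},{"hand":1,"slide":[-6.1,15,0],"yaw":0}]'
python3 - <<'E'
from h import *
P=pose("wrist"); im=capture("wrist"); cv2.imwrite("pics/w6.png",im)
S=sense(); p=S["tcp_pos"]; print(p,proj(P,[.388,.358,.006]))
hsv=cv2.cvtColor(im,cv2.COLOR_BGR2HSV);
m=((hsv[...,1]>110)&(hsv[...,0]<28)&(hsv[...,2]>90)).astype(np.uint8); m[235:]=0
c=blob(m,(279,170)); print(c.min(0),c.max(0));
E
```

```text
time_s: 24.08
tcp_pos: [0.448, 0.2097, 0.2303]
ee_rot: [[0.844, -0.537, -0.0], [-0.537, -0.844, 0.0], [-0.0, 0.0, -1.0]]
wrist_force: [0.3, 0.6, -2.8]
gripper_width: 0.777
time_s: 24.95
tcp_pos: [0.389, 0.3572, 0.2302]
ee_rot: [[0.843, -0.538, -0.0], [-0.538, -0.843, -0.001], [-0.0, 0.001, -1.0]]
wrist_force: [1.2, -0.4, -2.0]
gripper_width: 0.771
[0.38905775 0.35734857 0.23026941] [[278.5096548  196.14765631]]
[221 140] [335 231]
```

View pics/w6.png

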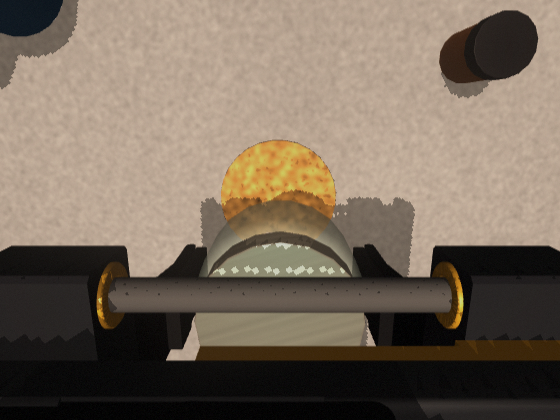

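The coaster spans columns 221–335 with its top edge at row 140. The jar is held level.

Run:
```python
from h import *
P=pose("wrist"); S=sense(); R=S["ee_rot"][:2,:2]; p=S["tcp_pos"][:2]
a=onplane(P,[(278,140)],.006)[0]-.05*R[:,0]
im=cv2.imread("pics/w6.png"); hsv=cv2.cvtColor(im,cv2.COLOR_BGR2HSV);
m=((hsv[...,1]>110)&(hsv[...,0]<28)&(hsv[...,2]>90)).astype(np.uint8); c=blob(m,(279,170)); c=c[c[:,1]<195]; xy=onplane(P,c,.006)
A=np.c_[2*xy,np.ones(len(xy))]; s=np.linalg.lstsq(A,(xy**2).sum(1),rcond=None)[0]; print(a,s[:2],np.sqrt(s[2]+s[:2]@s[:2]),p)
```

```text
[0.38664318 0.3595761 ] [0.38712879 0.35943748] 0.049390739864282183 [0.38905775 0.35734857]
```

```bash
python3 -m inch '[{"hand":1,"slide":[-0.15,0.15,-1],"yaw":0},{"hand":1,"slide":[-0.15,0.15,-3.5],"yaw":0},{"hand":1,"slide":[-0.15,0.15,-6.5],"yaw":0},{"hand":1,"slide":[-0.15,0.15,-9.5],"yaw":0},{"hand":1,"slide":[-0.15,0.15,-12],"yaw":0},{"hand":1,"slide":[-0.15,0.15,-13.5],"yaw":0},{"hand":1,"slide":[-0.15,0.15,-14.1],"yaw":0},{"hand":1,"slide":[-0.15,0.15,-14.3],"yaw":0},{"hand":1,"slide":[-0.15,0.15,-14.4],"yaw":0},{"hand":1,"slide":[-0.15,0.15,-14.4],"yaw":0}]'
python3 -m inch '[{"hand":1,"slide":[0,0,-0.1],"yaw":0},{"hand":1,"slide":[0,0,-0.15],"yaw":0},{"hand":1,"slide":[0,0,-0.2],"yaw":0},{"hand":1,"slide":[0,0,-0.2],"yaw":0}]'
```

```text
time_s: 26.25
tcp_pos: [0.3874, 0.3602, 0.0869]
ee_rot: [[0.844, -0.537, 0.001], [-0.537, -0.844, 0.001], [-0.0, -0.001, -1.0]]
wrist_force: [0.6, 0.2, -2.3]
gripper_width: 0.767
time_s: 26.75
tcp_pos: [0.3872, 0.3599, 0.0842]
ee_rot: [[0.844, -0.537, -0.0], [-0.537, -0.844, -0.0], [-0.0, 0.0, -1.0]]
wrist_force: [-1.0, 0.7, -2.2]
gripper_width: 0.776
```

```bash
python3 -m inch '[{"hand":1,"slide":[0,0,-0.05],"yaw":0},{"hand":1,"slide":[0,0,-0.1],"yaw":0},{"hand":1,"slide":[0,0,-0.15],"yaw":0},{"hand":1,"slide":[0,0,-0.15],"yaw":0}]'
```

```text
time_s: 27.25
tcp_pos: [0.3872, 0.36, 0.0836]
ee_rot: [[0.844, -0.537, 0.0], [-0.537, -0.844, 0.0], [0.0, -0.0, -1.0]]
wrist_force: [-2.0, -2.1, 4.9]
gripper_width: 0.775
```

Contact made, so I release, rise, and return to the board.

```bash
python3 -m inch '[{"hand":0.2,"slide":[0,0,0],"yaw":0},{"hand":0.15,"slide":[0,0,0],"yaw":0},{"hand":0.1,"slide":[0,0,0],"yaw":0},{"hand":0.05,"slide":[0,0,0],"yaw":0},{"hand":0,"slide":[0,0,0],"yaw":0},{"hand":0,"slide":[0,0,1],"yaw":0},{"hand":0,"slide":[0,0,4],"yaw":0},{"hand":0,"slide":[0,0,8],"yaw":0},{"hand":0,"slide":[0,0,12],"yaw":0},{"hand":0,"slide":[0,0,15],"yaw":0}]'
python3 -m inch '[{"hand":0,"slide":[1,-3,0],"yaw":0},{"hand":0,"slide":[3,-7.5,0],"yaw":0},{"hand":0,"slide":[5,-12,0],"yaw":0},{"hand":0,"slide":[7,-17,0],"yaw":0},{"hand":0,"slide":[9,-22,0],"yaw":0},{"hand":0,"slide":[11,-27,0],"yaw":0},{"hand":0,"slide":[13,-32,0],"yaw":0},{"hand":0,"slide":[15,-36,0],"yaw":0},{"hand":0,"slide":[17,-40,0],"yaw":0},{"hand":0,"slide":[19,-44,0],"yaw":0}]'
python3 -m inch '[{"hand":0,"slide":[2,-4,0],"yaw":0},{"hand":0,"slide":[3.5,-8,0],"yaw":0},{"hand":0,"slide":[4.5,-10,0],"yaw":0},{"hand":0,"slide":[4.7,-10.3,0],"yaw":0},{"hand":0,"slide":[4.7,-10.3,0],"yaw":0},{"hand":0,"slide":[4.7,-10.3,0],"yaw":0}]'
python3 - <<'E'
from h import *
P=pose("wrist"); im=capture("wrist"); s=capture("scene")
cv2.imwrite("pics/w7.png",np.vstack([im[60:300,120:440],cv2.resize(s[60:180,220:380],(320,240))]))
p=sense()["tcp_pos"];print(p)
hsv=cv2.cvtColor(im,cv2.COLOR_BGR2HSV)
m=((hsv[...,1]>140)&(hsv[...,0]<22)&(hsv[...,2]>60)).astype(np.uint8); m[290:]=0
c=blob(m,(280,180)); print(c.min(0),c.max(0),rect(P,c,.018),cv2.boxPoints(cv2.minAreaRect(c)).round().tolist())
M=cv2.cvtColor(s,cv2.COLOR_BGR2HSV)
E
```

```text
time_s: 28.5
tcp_pos: [0.3874, 0.3601, 0.2355]
ee_rot: [[0.844, -0.537, 0.002], [-0.537, -0.844, 0.002], [0.0, -0.003, -1.0]]
wrist_force: [0.4, 0.4, -0.5]
gripper_width: 0.999
time_s: 29.75
tcp_pos: [0.5777, -0.0816, 0.2336]
ee_rot: [[0.844, -0.537, 0.001], [-0.537, -0.844, 0.0], [0.001, -0.001, -1.0]]
wrist_force: [-0.3, 1.3, 0.1]
gripper_width: 0.999
time_s: 30.5
tcp_pos: [0.6239, -0.1821, 0.2331]
ee_rot: [[0.844, -0.536, 0.0], [-0.536, -0.844, 0.0], [0.0, -0.0, -1.0]]
wrist_force: [0.8, 0.4, 0.4]
gripper_width: 1.001
[ 0.62400055 -0.1821896   0.23312225]
[240 105] [321 277] [ 623.8 -183.7   65.4  148.1   57.5] [[240.0, 105.0], [321.0, 105.0], [321.0, 277.0], [240.0, 277.0]]
```

View pics/w7.png

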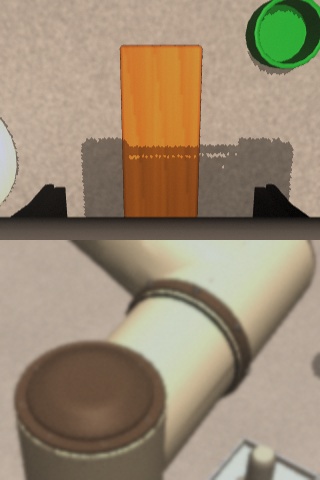

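```bash
python3 - <<'E'
from h import *
P=pose("wrist"); R=sense()["ee_rot"][:2,:2]; p=sense()["tcp_pos"][:2]
e=onplane(P,[(240.5,104.5),(321.5,104.5),(280.5,105)],.018); print(e, "c",e.mean(0)-.075*R[:,0],"in tool",R.T@(e.mean(0)-.075*R[:,0]-p))
E
python3 -m inch '[{"hand":0,"slide":[0,-0.2,-3],"yaw":0},{"hand":0,"slide":[0,-0.2,-6.5],"yaw":0},{"hand":0,"slide":[0,-0.2,-10],"yaw":0},{"hand":0,"slide":[0,-0.2,-13],"yaw":0},{"hand":0,"slide":[0,-0.2,-14.5],"yaw":0},{"hand":0,"slide":[0,-0.2,-15.5],"yaw":0},{"hand":0,"slide":[0,-0.2,-15.9],"yaw":0},{"hand":0.1,"slide":[0,-0.2,-15.9],"yaw":0},{"hand":0.16,"slide":[0,-0.2,-15.9],"yaw":0},{"hand":0.2,"slide":[0,-0.2,-15.9],"yaw":0}]'
```

```text
[[ 0.70372614 -0.19684475]
 [ 0.66933817 -0.25106292]
 [ 0.68641977 -0.22341881]] c [ 0.62317488 -0.18358096] in tool [4.85811120e-05 1.61717729e-03]
time_s: 31.85
tcp_pos: [0.6245, -0.1851, 0.0745]
ee_rot: [[0.844, -0.537, 0.001], [-0.537, -0.844, -0.0], [0.001, -0.001, -1.0]]
wrist_force: [-0.0, -0.4, 0.1]
gripper_width: 0.826
```

```bash
python3 -m inch '[{"hand":0.25,"slide":[0,0,0],"yaw":0},{"hand":1,"slide":[0,0,0],"yaw":0},{"hand":1,"slide":[0,0,0],"yaw":0},{"hand":1,"slide":[0,0,0],"yaw":0},{"hand":1,"slide":[0,0,0.3],"yaw":0},{"hand":1,"slide":[0,0,1],"yaw":0},{"hand":1,"slide":[0,0,3],"yaw":0},{"hand":1,"slide":[0,0,6],"yaw":0},{"hand":1,"slide":[0,0,9.5],"yaw":0},{"hand":1,"slide":[0,0,12],"yaw":0}]'
```

```text
time_s: 33.1
tcp_pos: [0.6242, -0.1853, 0.1955]
ee_rot: [[0.844, -0.537, 0.001], [-0.537, -0.844, -0.0], [0.001, -0.0, -1.0]]
wrist_force: [-0.3, -0.4, -1.3]
gripper_width: 0.753
```

```bash
python3 -m inch '[{"hand":1,"slide":[-0.8,1,0.5],"yaw":0.05},{"hand":1,"slide":[-2.5,3,1.5],"yaw":0.18},{"hand":1,"slide":[-4.5,5.5,2.5],"yaw":0.32},{"hand":1,"slide":[-6.5,8.5,3],"yaw":0.46},{"hand":1,"slide":[-8.5,11.5,3],"yaw":0.6},{"hand":1,"slide":[-10.5,14.5,3],"yaw":0.74},{"hand":1,"slide":[-12.5,17.5,3],"yaw":0.88},{"hand":1,"slide":[-14,19.5,3],"yaw":1.02},{"hand":1,"slide":[-14.8,20.3,3],"yaw":1.15},{"hand":1,"slide":[-14.8,20.3,3],"yaw":1.24}]'
python3 -m inch '[{"hand":1,"slide":[0,0,0],"yaw":0},{"hand":1,"slide":[0,0,0],"yaw":0},{"hand":1,"slide":[0,0,0],"yaw":0}]'
python3 - <<'E'
from h import *
P=pose("wrist"); im=capture("wrist"); s=capture("scene")
cv2.imwrite("pics/w8.png",np.vstack([cv2.resize(im[0:300],(448,240)),cv2.resize(s[30:180,190:470],(448,240))]))
S=sense();R=S["ee_rot"];print(S["tcp_pos"],R.round(3),S["joints"].round(1))
m=(im.max(2)<60).astype(np.uint8); m[215:]=0
c=blob(m,(280,120)); a=cv2.approxPolyDP(c.reshape(-1,1,2),6,True)[:,0]; print(a.tolist()); print(onplane(P,a,.004))
print(proj(P,[[.476+u*.085*np.cos(.675)-v*.045*np.sin(.675),.018+u*.085*np.sin(.675)+v*.045*np.cos(.675),.004] for u in(-1,1) for v in (-1,1)]))
E
```

```text
time_s: 34.35
tcp_pos: [0.474, 0.0185, 0.2226]
ee_rot: [[0.778, 0.628, -0.003], [0.628, -0.778, -0.0], [-0.003, -0.002, -1.0]]
wrist_force: [-0.0, -0.0, -1.1]
gripper_width: 0.749
time_s: 34.72
tcp_pos: [0.476, 0.0178, 0.2235]
ee_rot: [[0.782, 0.623, -0.001], [0.623, -0.782, -0.0], [-0.001, -0.0, -1.0]]
wrist_force: [1.1, -0.4, -1.9]
gripper_width: 0.756
[0.47612743 0.01778552 0.22358094] [[ 0.782  0.623 -0.   ]
 [ 0.623 -0.782 -0.   ]
 [-0.    -0.    -1.   ]] [ 21.7  11.5 -25.6  -0.  -53.  106.8]
[[222, 100], [293, 101], [303, 93], [309, 101], [320, 94], [222, 93]]
[[0.50836302 0.10234834]
 [0.54322627 0.05736432]
 [0.55295198 0.05498877]
 [0.55122026 0.04733277]
 [0.56081762 0.04389475]
 [0.51268373 0.10552352]]
[[328.7265588  286.05311661]
 [230.05846041 286.18696564]
 [335.42582405  90.54705933]
 [222.42393717  90.80711684]]
```

View pics/w8.png

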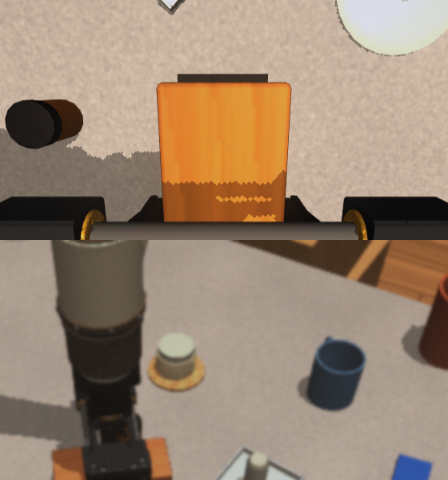

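The jar sits centred on the coaster. The mat's far edge is at row 93, columns 222–335, which matches the prediction within 2 mm and is parallel to the board. Lowering the board.

```bash
python3 -m inch '[{"hand":1,"slide":[0,0,-1],"yaw":0},{"hand":1,"slide":[0,0,-3.5],"yaw":0},{"hand":1,"slide":[0,0,-6.5],"yaw":0},{"hand":1,"slide":[0,0,-9.5],"yaw":0},{"hand":1,"slide":[0,0,-12],"yaw":0},{"hand":1,"slide":[0,0,-13.5],"yaw":0},{"hand":1,"slide":[0,0,-14],"yaw":0},{"hand":1,"slide":[0,0,-14.2],"yaw":0},{"hand":1,"slide":[0,0,-14.3],"yaw":0},{"hand":1,"slide":[0,0,-14.3],"yaw":0}]'
python3 -m inch '[{"hand":1,"slide":[0,0,-0.1],"yaw":0},{"hand":1,"slide":[0,0,-0.15],"yaw":0},{"hand":1,"slide":[0,0,-0.2],"yaw":0},{"hand":1,"slide":[0,0,-0.2],"yaw":0}]'
```

```text
time_s: 36.08
tcp_pos: [0.4764, 0.018, 0.0812]
ee_rot: [[0.782, 0.623, 0.001], [0.623, -0.782, 0.0], [0.001, 0.0, -1.0]]
wrist_force: [0.1, 0.4, -2.2]
gripper_width: 0.753
time_s: 36.58
tcp_pos: [0.4762, 0.0179, 0.0787]
ee_rot: [[0.782, 0.623, -0.0], [0.623, -0.782, -0.0], [-0.0, -0.0, -1.0]]
wrist_force: [-0.7, 0.0, -1.2]
gripper_width: 0.752
```

```bash
python3 -m inch '[{"hand":1,"slide":[0,0,-0.05],"yaw":0},{"hand":1,"slide":[0,0,-0.1],"yaw":0},{"hand":1,"slide":[0,0,-0.1],"yaw":0}]'
```

```text
time_s: 36.95
tcp_pos: [0.4762, 0.0179, 0.0781]
ee_rot: [[0.782, 0.624, 0.0], [0.624, -0.782, 0.0], [0.0, 0.0, -1.0]]
wrist_force: [-1.4, 0.3, 3.8]
gripper_width: 0.759
```

```bash
python3 -m inch '[{"hand":0.22,"slide":[0,0,0],"yaw":0},{"hand":0.15,"slide":[0,0,0],"yaw":0},{"hand":0.1,"slide":[0,0,0],"yaw":0},{"hand":0.05,"slide":[0,0,0],"yaw":0},{"hand":0,"slide":[0,0,0],"yaw":0},{"hand":0,"slide":[0,0,1],"yaw":0},{"hand":0,"slide":[0,0,4],"yaw":0},{"hand":0,"slide":[0,0,8],"yaw":0},{"hand":0,"slide":[0,0,13],"yaw":0},{"hand":0,"slide":[0,0,18],"yaw":0}]'
python3 -m inch '[{"hand":0,"slide":[-1,5,2],"yaw":0},{"hand":0,"slide":[-2,10,2],"yaw":0},{"hand":0,"slide":[-3,15,2],"yaw":0},{"hand":0,"slide":[-4,20,2],"yaw":0},{"hand":0,"slide":[-5,25,2],"yaw":0},{"hand":0,"slide":[-7,30,2],"yaw":0},{"hand":0,"slide":[-9,35,2],"yaw":0},{"hand":0,"slide":[-12,40,2],"yaw":0},{"hand":0,"slide":[-14,43,2],"yaw":0},{"hand":0,"slide":[-14,43,2],"yaw":0}]'
python3 - <<'E'
from h import *
T=pose("top"); t=capture("top"); s=capture("scene")
cv2.imwrite("pics/end.png",np.vstack([t[100:320,90:490],cv2.resize(s[80:380,80:480],(400,300))]))
hsv=cv2.cvtColor(t,cv2.COLOR_BGR2HSV); m=((hsv[...,1]>120)&(hsv[...,0]<22)&(hsv[...,2]>90))
c=blob(m,(271,230)); print("board",rect(T,c,.022))
d=blob((t.max(2)<50)|m,(271,230)); print("mat+board",rect(T,d,.004)); print(sense()["tcp_pos"],sense()["time_s"])
E
```

```text
time_s: 38.2
tcp_pos: [0.4758, 0.0178, 0.2602]
ee_rot: [[0.782, 0.624, 0.001], [0.624, -0.782, 0.0], [0.001, 0.0, -1.0]]
wrist_force: [1.2, 0.1, -0.1]
gripper_width: 1.003
time_s: 39.45
tcp_pos: [0.3348, 0.4496, 0.2781]
ee_rot: [[0.78, 0.626, 0.0], [0.626, -0.78, 0.0], [0.0, -0.0, -1.0]]
wrist_force: [-0.4, -0.4, -0.1]
gripper_width: 1.003
board [474.2  17.9 148.1  64.5  38.8]
mat+board [474.6  19.7 167.9  88.1  38.7]
[0.33596557 0.44761581 0.27803284] 39.55
```

View pics/end.png

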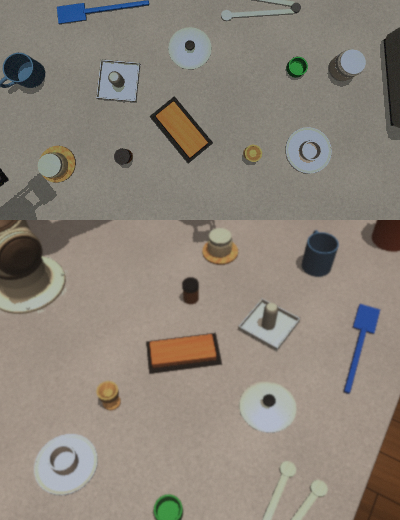

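The final views show each item upright on its place, the egg cup and spice jar in their original spots, and the arm clear. Handing in.

```bash
python3 -c "from station import finish_job; print(finish_job())"
```

```text
the job is handed in; nothing more can be done
None
```

I took the stack apart from the top down and handed the job in at about 40 s of the 134 s allowed. The order was shaker to tray, ramekin to saucer, jar to coaster, then board to mat. Each was lowered until the wrist felt a light touch (about 4–5 N) and then released.

**Last checks:**
- **Board on mat:** the top camera put the board about 2 mm from the mat's centre and 0.1° from its long axis.
- **Shaker, ramekin and jar:** in the final top and scene views they stand upright on their places and look centred. I did not measure their final offsets. They were released within about 2 mm of the centres I had measured.
- **Egg cup and spice jar:** they look unmoved in the final pictures; I did not measure this.

**Disagreements:** the fixed cameras differed by 2–5 mm on the coaster, mat and egg cup, and by about 1 cm on the tray. I therefore re-measured the tray, saucer and coaster with the wrist camera before lowering, and checked the mat the same way. The saucer estimates still spread by about 5 mm, so I used a middle value. No check failed.

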